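Snap the cooling fan onto the heat sink

TASK

The opened small computer needs its cooling fan back: take the fan with the two long ears, set it level on the heat sink between the two white snap hooks, one ear at each hook, and press it straight down until both ears have clicked under their hooks, then let go. It may go on either way round. Do not drop it onto the computer, and leave the other two fans (the smaller one, and the one without ears) where they are.

Things in the scene. Friction and masses are not known exactly. Their poses are not given: they have to be found in the camera images.
- fan: The fan to fit, 70 g: black square frame 54 x 54 mm, 22 high, blades up, lying flat. At its lower edge a flat ear (22 wide, 5 thick, 17 long) juts out along its own +y and another along -y: 88 mm from ear tip to ear tip. Origin: centre of the underside; z up. Grip it across x, on the flat ear-free faces at x = -27 and +27 mm. A half turn about z makes no difference.
- fan_seat (a point): Centre of the heat sink's top (48 x 66 mm, 36 mm above the table; tray around it 28 high), where the fan's origin belongs, fan y along this y. White spring hooks, 30 mm wide, stand at +y and -y: noses 40 mm from the centre, undersides 7 mm above the sink; above them lead-ins flare to 52 mm out, 32 mm up. Pressing the ears down between them takes 10 to 20 N; the fan then rests flat on the sink.
- small_fan: A bystander to leave alone: a smaller fan, black frame 40 x 40 mm, 18 mm high, with short ears, 62 mm from tip to tip. Origin at the centre of its underside.
- plain_fan: A bystander to leave alone: a black fan frame 54 x 54 mm, 22 mm high, without ears. Origin at the centre of its underside.

How it is judged (in metres and radians):
At the end, for the whole second after the job is handed in: The eared fan lies at rest and flat (within 3 degrees) on the heat sink, underside less than 3 mm above its top (both ears under the noses), centred within 12 mm, ears in line with the hooks within 11 degrees; the other two fans are within 30 mm of their starts (z of fan in the frame of fan_seat between -0.003 and 0.0028 m and angle between fan's own z axis and vertical below 0.05 rad and horizontal distance between fan and fan_seat below 0.012 m and angle between the y axis of fan and the y axis of fan_seat, either way round below 0.2 rad and linear speed of fan below 0.02 m/s and distance of each of small_fan, plain_fan from where it was at the start of the episode below 0.03 m); the robot touches nothing.
It fails at once if one of the other two fans is moved by more than 30 mm (distance of any of small_fan, plain_fan from where it was at the start of the episode above 0.03 m).
It fails at once if the fan is dropped onto the computer: it falls within 80 mm of the seat faster than 0.6 m/s, with no finger touching it (distance between fan and fan_seat below 0.08 m and linear speed of fan above 0.6 m/s and contact force between the fingers and fan below 0.05 N).
It also fails if it takes over 32 s, if anything falls off the work surface, if the arm or the gripper's body presses on something with over 40 N, if the wrist force passes 120 N, or if a joint passes its speed limit or range.

ROBOT

A 6-joint arm with a two-finger parallel gripper is mounted at the origin on the work surface. World frame = base frame: x ahead of the robot, y to its left, z up, the work surface at z = 0. Lengths are in m, angles in degrees, forces in N, time in s.
With the tool pointing down it reaches from about 0.35 to 0.875 m from the base axis. Payload 4.2 kg.
Tool frame: the origin (TCP) lies on the centre line of the jaws, within the pads' length; the fingertips stand 11 mm ahead of it and the grasp point (between the pads) lies 8 mm behind it; z points along the fingers, y is the line along which they close (so a half turn about z gives the same grasp; the last joint's range is limited). The gripper opens to 87 mm and grips with 3 to 60 N. Pads are 19 mm wide; open, the fingers measure 117 mm over their backs; the gripper's body (75 mm by 190 mm) begins 51 mm behind the grasp point.
Start: joints at [-51.417, 22.042, 0.453, 0, -68.411, -14.817], TCP at [0.252, -0.572, 0.234] pointing down, gripper open.
Joint ranges: [-179.83, 179.83], [-69.29, 118.12], [-61.27, 80.66], [-181.25, 117.63], [-171.15, -9.14], [-177.46, 177.46]. Speed limits (degrees/s): [159.86, 159.86, 180, 180, 180, 180].

INTERFACE

Orientations are given as a 3x3 rotation matrix whose columns are the frame's x, y, z axes.
In Python, from station import r gives the robot as it stands.
- The arm moves only by the tool servo_tool, never from a script. Its argument "commands" is a list that holds one entry, the list of rows, each a list of 7 numbers: the closure, from 0 (fully open) to 1 (shut), then the shift along the tool's x, y, z in mm, then the turn, a rotation vector about the tool's x, y, z in rad. In form: [[[claw, x, y, z, ax, ay, az], ...]]. A call has exactly 5 rows; each row is the pose to reach, as a shift and turn from the pose commanded when the call began, along the tool's axes at that moment; what a row does not reach only later rows make up. A row lasts 1/10 s, in which the tool goes at most 50 mm and 8.59 degrees, less where a joint would pass 70% of its speed; a pose out of reach is approached as far as the arm can. A call with a gripper value outside its range is refused whole. The fingers move at their own pace and stop on an object; the grip force is fixed at half the most. Time passes only in rows, so rows that repeat a pose let the fingers close, or fill a call up. It gives the time, the measured TCP pose, the force, the opening and the grip force at its end, in the units of the state.
- r.sense(): the state, without advancing time (a new reading comes with each control period).
- r.capture(name): name is "scene" or "side" or "wrist"; returns a dict with "pixels" (420x560x3 uint8, red, green, blue), "camera_matrix" (3x3 intrinsics, pixels), "R" (3x3) and "t" (3): a world point X has camera coordinates R X + t. Camera axes: x right, y down, z forward; pixel columns grow to the right and rows downward; lengths in m; the calibration is good to about 2 mm. The wrist camera is an equidistant fisheye: a pixel r from the principal point sees the ray r / f radians off the axis. A picture is of the moment at which its call begins. There is no depth.
- r.finish_job(): hands the job in; it is judged then, once.
The state is a dict: "time_s": time; "joints": joint angles; "joint_velocities": joint speeds; "effort": joint torques, N m; "tcp_pos": TCP position; "ee_rot": TCP orientation; "wrist_force": force on the tool from outside, world axes, zero at the start; "moment": the same for the moment, N m; "gripper_width": opening from 0.0 (shut) to 1.0 (fully open); "gripper_force": force on a finger pad.
Only numpy, scipy, OpenCV 4.12 (cv2) and the standard library are available. Lean on these libraries where they do the work, as an engineer would, in place of code of your own. Each camera call takes 0.05 s, during which the arm holds its last target. There are 200 camera calls.

## Working session

There is one attempt and no reset: what is moved stays moved. The work goes in short steps, Python scripts to look and compute and a tool call to move; the robot and the scene stay as the last step left them, time stands still between calls to the robot, and variables do not carry over. Pictures are saved under pics/ and viewed, at most 10 in all, crops included, and the job is handed in when it is done.

Besides the shell and the picture viewer there is one more tool, called after "Call:" by a JSON object that holds its "method" and its "body", one argument or row to a line. servo_tool: Moves the arm, as the interface text tells. Its arguments: {"type":"object","properties":{"commands":{"type":"array","items":{"type":"array","items":{"type":"array","items":{"type":"number"}}}}},"required":["commands"]}

```bash
ls; mkdir -p pics
python3 - <<'E'
from station import r
import cv2,pickle
D={}
for n in("scene","side","wrist"):
    c=r.capture(n);D[n]=c
    cv2.imwrite(f"pics/{n}0.png",c["pixels"][:,:,::-1])
    print(n,c["camera_matrix"].tolist(),c["R"].tolist(),c["t"].tolist())
pickle.dump(D,open("cap0.pkl","wb"))
s=r.sense();print(s["time_s"],s["tcp_pos"],s["ee_rot"],s["gripper_width"])
E
```

```text
pics
scene [[431.27965755270617, 0.0, 281.08786324550533], [0.0, 431.27965755270617, 205.55359487455678], [0.0, 0.0, 1.0]] [[0.25398363951874425, 0.9672078053648071, -0.001171365957388919], [0.5351542920135294, -0.1415372813765661, -0.8328127530964141], [-0.8056687871553113, 0.21089395254943746, -0.5535535621615719]] [-0.21651615911730362, -0.22187487759975433, 1.3767464966113996]
side [[383.4322154386783, 0.0, 280.7390604014252], [0.0, 383.4322154386783, 209.08931979719526], [0.0, 0.0, 1.0]] [[-0.8023570607112898, -0.5968383598862316, 0.0026682007144348467], [-0.4064165190573808, 0.5430794423843197, -0.7347722996254132], [0.4370912492421017, -0.5906341434660287, -0.6783085937890876]] [0.4675487077383502, 0.20854797775733053, 0.5922363133052957]
wrist [[325.19226210127806, 0.0, 277.13041306794725], [0.0, 325.19226210127806, 208.7939054299174], [0.0, 0.0, 1.0]] [[-0.4031326943370358, 0.9151402481493967, 0.001535243831867668], [0.8822149950994096, 0.3881815890219366, 0.26648031140433837], [0.24327090491530415, 0.10878134105381079, -0.9638391394108374]] [0.624040368664105, -0.032758968254644596, 0.3909482925453847]
0.15 [ 0.2517455  -0.57159611  0.23273712] [[-9.15238922e-01 -4.02910895e-01 -7.25190550e-04]
 [-4.02911538e-01  9.15237809e-01  1.43012198e-03]
 [ 8.75100835e-05  1.60109094e-03 -9.99998714e-01]] 0.9984204234138908
```

View pics/scene0.png

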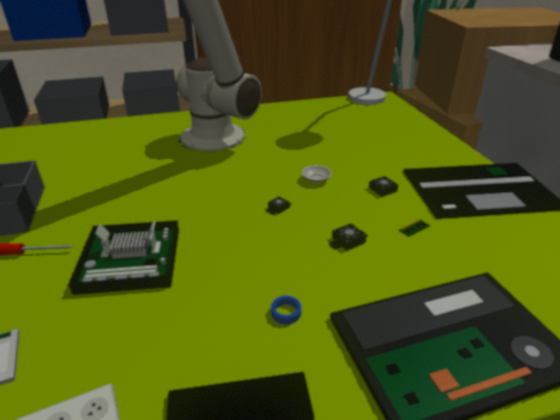

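View pics/side0.png

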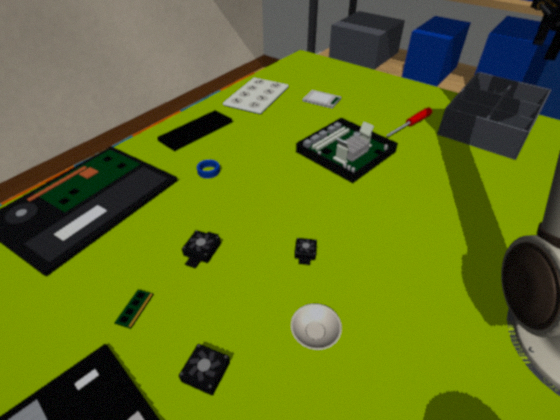

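The scene view shows three black fans: small at (279,205), plain at (383,186), and the eared one at (348,236). The computer is at (130,255). In the side view the eared fan is at (200,245), the small one at (305,248), the plain one at (205,368), and the white hooks are near (343,150) and (367,131).

```bash
cat > h.py <<'E'
import numpy as np,cv2,pickle
def ray(c,uv):
    K,R,t=np.array(c["camera_matrix"]),np.array(c["R"]),np.array(c["t"])
    u=(np.atleast_2d(uv).astype(float)-K[:2,2])/K[0,0]
    return -R.T@t, np.c_[u,np.ones(len(u))]@R
def fray(c,uv):
    K,R,t=np.array(c["camera_matrix"]),np.array(c["R"]),np.array(c["t"])
    u=(np.atleast_2d(uv).astype(float)-K[:2,2])/K[0,0]; a=np.linalg.norm(u,axis=1)[:,None]
    return -R.T@t, np.c_[u*np.sinc(a/np.pi),np.cos(a)]@R
def onz(c,uv,z,f=ray):
    o,d=f(c,uv); return o+d*((z-o[2])/d[:,2])[:,None]
def fproj(c,X):
    K,R,t=np.array(c["camera_matrix"]),np.array(c["R"]),np.array(c["t"])
    p=np.atleast_2d(X)@R.T+t; n=np.linalg.norm(p[:,:2],axis=1); a=np.arctan2(n,p[:,2])
    return K[:2,2]+p[:,:2]/n[:,None]*(a*K[0,0])[:,None]
def tri(c1,p1,c2,p2,f1=ray,f2=ray):
    o1,d1=f1(c1,p1);o2,d2=f2(c2,p2);d1=d1[0];d2=d2[0]
    s=np.linalg.lstsq(np.c_[d1,-d2],o2-o1,rcond=None)[0]
    a=o1+s[0]*d1;b=o2+s[1]*d2; return (a+b)/2,np.linalg.norm(a-b)
E
python3 - <<'E'
from h import *
D=pickle.load(open("cap0.pkl","rb"))
for k,a,b in(("fan",(348,236),(201,243)),("small",(279,205),(305,246)),("plain",(383,186),(205,368)),("comp",(130,250),(347,150))):
    print(k,onz(D["scene"],a,.02)[0],onz(D["side"],b,.02)[0],tri(D["scene"],a,D["side"],b))
def crop(n,x,y,w,h,s): return cv2.resize(D[n]["pixels"][y:y+h,x:x+w,::-1],None,fx=s,fy=s,interpolation=cv2.INTER_CUBIC)
g=lambda i:np.uint8(255*(i/255.)**.6)
A=np.hstack([crop("scene",325,215,50,40,8),crop("side",175,220,50,40,8)])
B=np.hstack([crop("scene",80,215,100,70,4),crop("side",297,110,100,70,4)])
cv2.imwrite("pics/mos.png",g(np.vstack([A,B])))
E
```

```text
fan [0.62040413 0.2068508  0.02      ] [0.60857966 0.21532668 0.02      ] (array([0.61319339, 0.21108223, 0.01357755]), np.float64(0.0013761697329413933))
small [0.46863555 0.09577312 0.02      ] [0.44848018 0.10499878 0.02      ] (array([0.45329918, 0.09870487, 0.01028025]), np.float64(0.0021672966986354463))
plain [0.4518526  0.36894885 0.02      ] [0.43286498 0.38116978 0.02      ] (array([0.43700132, 0.37816031, 0.00986748]), np.float64(0.0010574137194509583))
comp [ 0.55104033 -0.23659512  0.02      ] [ 0.54233899 -0.21931843  0.02      ] (array([ 0.54688257, -0.23497523,  0.01309001]), np.float64(0.007921282764559693))
```

View pics/mos.png

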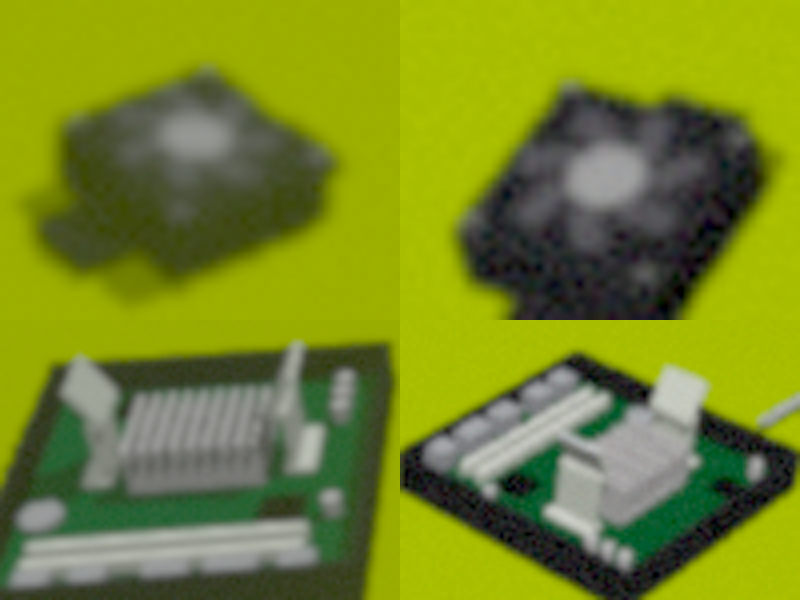

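Top left, the fan's ears run from lower left to upper right, with its hub at scene px (349.4,231.6). In the side crop the hub is at (200.6,241.9). The bottom crops show the heat sink between two white hooks, and the hook line is roughly along world y. Next I'll refine the measurements and look through the wrist camera above the computer.

Run:
```python
from h import *
from station import r
D=pickle.load(open("cap0.pkl","rb"))
print("hub",tri(D["scene"],(349.4,231.6),D["side"],(200.6,241.9)))
# sink top corners (scene): BL,BR,FR,FL
q=np.array([(140,390),(272,385),(268,445),(125,455)])/4.-[0,80]+[80,215]
P=onz(D["scene"],q,.036);print(P,P.mean(0))
s=r.sense();w=D["wrist"];o=-np.array(w["R"]).T@w["t"]
T=np.array(s["ee_rot"])
print("cam in tool",T.T@(o-s["tcp_pos"]),"axes in tool\n",T.T@np.array(w["R"]).T)
print("comp px",fproj(w,P.mean(0)))
d=np.array([P[:,0].mean(),P[:,1].mean(),.25])-s["tcp_pos"];print("move tool",T.T@d)
```

```text
hub (array([0.60948022, 0.21464066, 0.02202519]), np.float64(0.0006672174657914037))
[[ 0.50500194 -0.26471716  0.036     ]
 [ 0.51805382 -0.19850938  0.036     ]
 [ 0.56855446 -0.20069545  0.036     ]
 [ 0.55860394 -0.26888955  0.036     ]] [ 0.53755354 -0.23320288  0.036     ]
cam in tool [ 0.07257237  0.00017219 -0.15183928] axes in tool
 [[ 2.42301702e-04 -9.63817023e-01 -2.66564604e-01]
 [ 9.99999968e-01  2.51092682e-04  1.10402484e-06]
 [ 6.58683433e-05 -2.66564596e-01  9.63817053e-01]]
comp px [[388.9102472  416.56035949]]
move tool [-0.39792367  0.19458274 -0.01698618]
```

Call:
{"method": "servo_tool", "body": {
  "commands": [
    [[0,-43,19,-3,0,0,0],[0,-86,39,-6,0,0,0],[0,-129,58,-9,0,0,0],[0,-172,78,-12,0,0,0],[0,-215,97,-15,0,0,0]]
  ]
}}

```text
time_s: 0.65
tcp_pos: [0.4103, -0.3949, 0.2485]
ee_rot: [[-0.915, -0.403, -0.0], [-0.403, 0.915, 0.0], [0.0, 0.0, -1.0]]
wrist_force: [1.1, -0.5, 0.9]
gripper_width: 1.0
gripper_force: 0.0
```

Call:
{"method": "servo_tool", "body": {
  "commands": [
    [[0,-43,19,0,0,0,0],[0,-86,39,0,0,0,0],[0,-129,58,0,0,0,0],[0,-172,78,0,0,0,0],[0,-215,97,0,0,0,0]]
  ]
}}

```text
time_s: 1.15
tcp_pos: [0.5681, -0.2193, 0.2484]
ee_rot: [[-0.915, -0.403, -0.0], [-0.403, 0.915, 0.0], [0.0, 0.0, -1.0]]
wrist_force: [0.6, -0.5, 0.5]
gripper_width: 0.999
gripper_force: 0.0
```

Call:
{"method": "servo_tool", "body": {
  "commands": [
    [[0,0,0,0,0,0,0],[0,0,0,0,0,0,0],[0,0,0,0,0,0,0],[0,0,0,0,0,0,0],[0,0,0,0,0,0,0]]
  ]
}}

```text
time_s: 1.65
tcp_pos: [0.5665, -0.2221, 0.2488]
ee_rot: [[-0.916, -0.401, 0.0], [-0.401, 0.916, -0.0], [-0.0, -0.0, -1.0]]
wrist_force: [-0.1, 0.2, 0.5]
gripper_width: 1.001
gripper_force: 0.0
```

Run:
```python
from h import *
from station import r
c=r.capture("wrist");s=r.sense();pickle.dump((c,s),open("cap1.pkl","wb"))
print(s["time_s"],s["tcp_pos"],s["ee_rot"][:,0],s["wrist_force"])
print(fproj(c,[[.5376,-.2332,.036],[.6095,.2146,.022]]))
im=c["pixels"][:,:,::-1]
cv2.imwrite("pics/w1.png",cv2.resize(np.uint8(255*(im/255.)**.6),None,fx=1.4,fy=1.4,interpolation=cv2.INTER_CUBIC))
```

```text
1.7 [ 0.56662395 -0.22200862  0.24877055] [-9.15834471e-01 -4.01555963e-01 -1.71803859e-04] [0.05443541 0.24663381 0.22711427]
[[278.45183289 157.92222788]
 [502.2348433  312.30120216]]
```

View pics/w1.png

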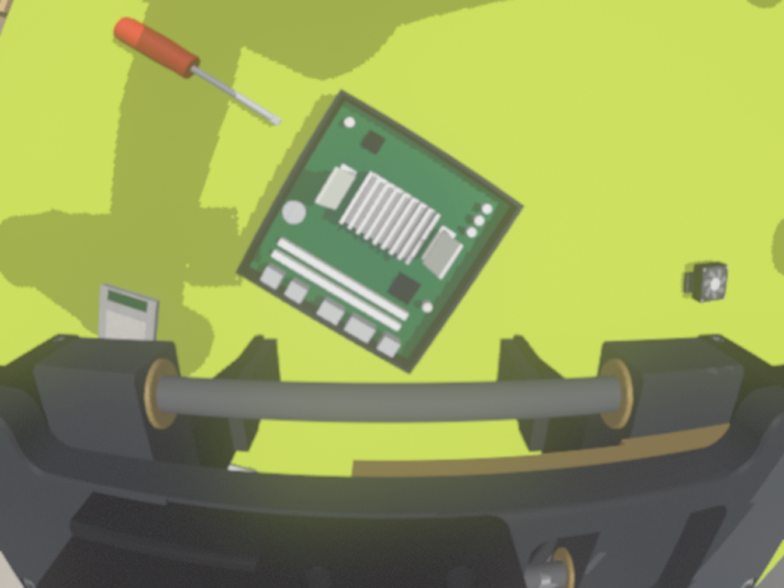

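The wrist view shows the computer clearly. The sink is centred near view px (390,217), with hooks at (336,187) and (441,252). The small fan is at (710,283). I'll segment the sink and cast its outline onto z=36 mm.

Run:
```python
from h import *
c,s=pickle.load(open("cap1.pkl","rb"))
im=cv2.resize(c["pixels"],None,fx=4,fy=4,interpolation=cv2.INTER_CUBIC)
hsv=cv2.cvtColor(im,cv2.COLOR_RGB2HSV)
m=((hsv[...,1]<75)&(hsv[...,2]>70)).astype(np.uint8)
roi=np.zeros_like(m);roi[440:800,850:1350]=1;m*=roi
mc=cv2.morphologyEx(m,cv2.MORPH_CLOSE,np.ones((13,13)))
mc=cv2.morphologyEx(mc,cv2.MORPH_OPEN,np.ones((11,11)))
def rect(cn,z):
    P=onz(c,(cn.reshape(-1,2)+.5)/4-.5,z,fray)[:,:2]
    return cv2.minAreaRect((P*1000).astype(np.float32))
cs,_=cv2.findContours(mc,cv2.RETR_EXTERNAL,cv2.CHAIN_APPROX_NONE)
for k in cs:
    if cv2.contourArea(k)>1500: 
        x=k.reshape(-1,2).mean(0)/4;print("px",x,cv2.contourArea(k)/16,"z36",rect(k,.036),"z60",rect(k,.060)[0])
# tray: not table-yellow
y=((hsv[...,0]>25)&(hsv[...,0]<38)&(hsv[...,1]>110)&(hsv[...,2]>90)).astype(np.uint8)
t=(hsv[...,2]<60).astype(np.uint8)|((hsv[...,0]>40)&(hsv[...,0]<85)&(hsv[...,1]>80)).astype(np.uint8);t[:,:600]=0;t[1080:]=0
t=cv2.morphologyEx(cv2.morphologyEx(t,cv2.MORPH_CLOSE,np.ones((41,41))),cv2.MORPH_OPEN,np.ones((31,31)))
cs,_=cv2.findContours(t,cv2.RETR_EXTERNAL,cv2.CHAIN_APPROX_NONE)
for k in cs:
    if cv2.contourArea(k)>50000: print("tray",k.reshape(-1,2).mean(0)/4,rect(k,.028))
v=im.copy();v[mc>0]=v[mc>0]//2+[120,0,0];v[(t>0)&(mc==0)]=v[(t>0)&(mc==0)]//2+[0,0,120]
cv2.imwrite("pics/m1.png",v[240:1100,640:1560,::-1][::2,::2])
```

```text
px [227.3  191.85] 495.34375 z36 ((591.7069702148438, -269.68267822265625), (27.3568115234375, 43.62049865722656), 21.092687606811523) z60 (585.6749267578125, -268.4600830078125)
px [275.8599014  155.67029581] 4163.09375 z36 ((535.9188842773438, -232.9434356689453), (124.4390640258789, 52.0801887512207), 81.61849975585938) z60 (533.5576171875, -234.13818359375)
tray [260.63745098 170.90803922] ((555.5684814453125, -238.263916015625), (175.95318603515625, 174.82884216308594), 81.8856201171875)
```

View pics/m1.png

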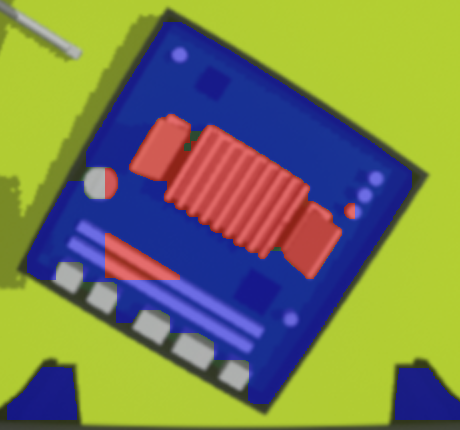

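The mask covers the sink and both hooks as one strip (124 mm along y, yaw 81.7°). The tray rectangle gives the same yaw of 81.9°, and its size is 176 mm square. The sink corners sit in this view at (208,126), (310,184), (265,258) and (165,198).

Run:
```python
from h import *
c,s=pickle.load(open("cap1.pkl","rb"))
q=(np.array([(208,126),(310,184),(265,258),(165,198)])*2+[640,240])/4.
P=onz(c,q,.036,fray)[:,:2]*1000;print(P,P.mean(0),cv2.minAreaRect(P.astype(np.float32)))
T=np.array(s["ee_rot"])
# go to a look pose over the fan: camera ~ 40mm from fan centre
d=np.array([.6095,.2146,.25])-s["tcp_pos"];print("move tool",T.T@d*1000)
```

```text
[[ 507.96758182 -263.72789883]
 [ 514.65004653 -198.33057582]
 [ 563.89288503 -204.04133381]
 [ 554.83458149 -269.96156762]] [ 535.33627372 -234.01534402] ((535.4396362304688, -234.22694396972656), (66.52488708496094, 49.57290267944336), 83.38489532470703)
move tool [-214.59037207  382.64400362   -1.22116665]
```

Call:
{"method": "servo_tool", "body": {
  "commands": [
    [[0,-25,39,3,0,0,0],[0,-50,77,6,0,0,0],[0,-75,115,9,0,0,0],[0,-100,154,12,0,0,0],[0,-125,192,15,0,0,0]]
  ]
}}

```text
time_s: 2.2
tcp_pos: [0.6042, 0.0061, 0.2339]
ee_rot: [[-0.916, -0.402, 0.001], [-0.402, 0.916, 0.0], [-0.001, -0.0, -1.0]]
wrist_force: [1.4, 0.0, 0.9]
gripper_width: 1.003
gripper_force: 0.0
```

Call:
{"method": "servo_tool", "body": {
  "commands": [
    [[0,-25,38,6,0,0,0],[0,-50,76,12,0,0,0],[0,-75,114,18,0,0,0],[0,-100,153,24,0,0,0],[0,-125,191,30,0,0,0]]
  ]
}}

```text
time_s: 2.7
tcp_pos: [0.6419, 0.2314, 0.2036]
ee_rot: [[-0.915, -0.402, 0.0], [-0.402, 0.915, 0.0], [-0.0, -0.0, -1.0]]
wrist_force: [0.4, -0.6, 0.6]
gripper_width: 1.0
gripper_force: 0.0
```

Call:
{"method": "servo_tool", "body": {
  "commands": [
    [[0,0,0,0,0,0,0],[0,0,0,0,0,0,0],[0,0,0,0,0,0,0],[0,0,0,0,0,0,0],[0,0,0,0,0,0,0]]
  ]
}}

```text
time_s: 3.2
tcp_pos: [0.6419, 0.2288, 0.2042]
ee_rot: [[-0.916, -0.401, 0.001], [-0.401, 0.916, 0.0], [-0.001, 0.0, -1.0]]
wrist_force: [0.1, 0.7, -0.1]
gripper_width: 1.0
gripper_force: 0.0
```

Run:
```python
from h import *
from station import r
c=r.capture("wrist");s=r.sense();pickle.dump((c,s),open("cap2.pkl","wb"))
print(s["time_s"],s["tcp_pos"],s["ee_rot"][:,0],s["wrist_force"])
p=fproj(c,[.6095,.2146,.022])[0];print(p)
im=cv2.resize(c["pixels"],None,fx=4,fy=4,interpolation=cv2.INTER_CUBIC)
x,y=(p*4).astype(int);x0=max(0,x-400);y0=max(0,y-300);print(x0,y0)
v=im[y0:y0+600,x0:x0+800,::-1];cv2.imwrite("pics/w2.png",np.uint8(255*(v/255.)**.6))
```

```text
3.25 [0.64183542 0.22901069 0.20416425] [-9.15792236e-01 -4.01651665e-01 -7.21689319e-04] [ 0.50398581  0.12733087 -0.38913607]
[277.09140098 156.94852637]
708 327
```

View pics/w2.png

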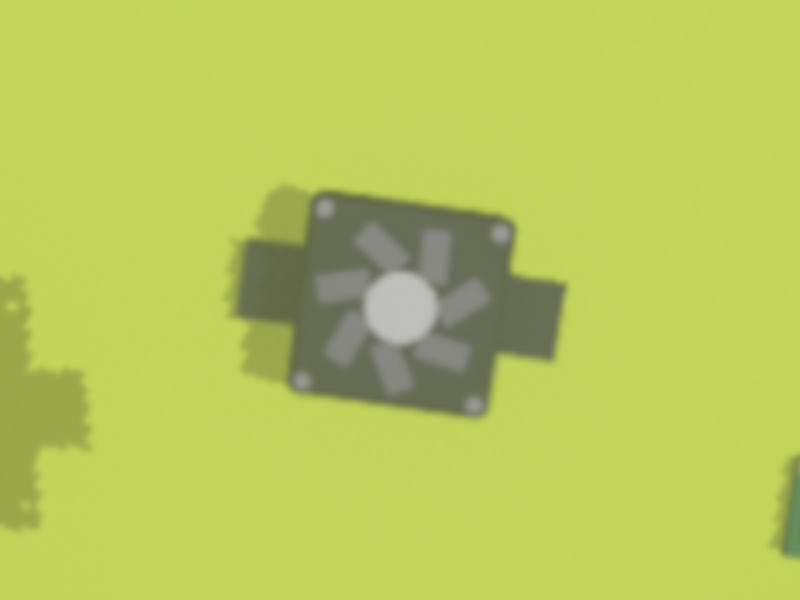

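The fan lies with its ears nearly along image u, and they tilt slightly down to the right. The four frame screws are at crop (325,208), (501,233), (474,405) and (303,380), and the hub is at (400,307).

Run:
```python
from h import *
from station import r
c,s=pickle.load(open("cap2.pkl","rb"));c1,s1=pickle.load(open("cap1.pkl","rb"))
A=np.array([(325,208),(501,233),(474,405),(303,380),(400,307)]);E=np.array([(250,240),(237,315),(565,284),(553,360)])
f=lambda a:(a+[708,327]+.5)/4-.5
P=onz(c,f(A),.022,fray)[:,:2]*1e3; Q=onz(c,f(E),.005,fray)[:,:2]*1e3
print("screws",P,P[:4].mean(0),[np.linalg.norm(P[i]-P[(i+1)%4]) for i in range(4)])
print("ears",Q,Q.mean(0)); d=(Q[2]+Q[3]-Q[0]-Q[1])/2;print("len",np.linalg.norm(d),"fan y yaw",np.degrees(np.arctan2(d[1],d[0])))
e=P[1]+P[2]-P[0]-P[3];print("yaw screws",np.degrees(np.arctan2(e[1],e[0])))
T=np.array(s["ee_rot"]);print("tool y yaw",np.degrees(np.arctan2(T[1,1],T[0,1])))
for q in(s,s1):
    T=np.array(q["ee_rot"]);print(q["joints"],np.degrees(np.arctan2(T[1,1],T[0,1])))
g=np.r_[P.mean(0)/1e3,.2]-s["tcp_pos"];print("tool move",T.T@g*1e3)
```

```text
screws [[594.97587049 186.81676782]
 [582.76009713 230.56909308]
 [626.62610495 242.71884874]
 [638.45460425 199.14802291]
 [610.81443088 214.65188602]] [610.7041692  214.81318314] [np.float64(45.42566548220616), np.float64(45.51750437721364), np.float64(45.14787103449133), np.float64(45.19358518811678)]
ears [[611.87588237 170.89410204]
 [632.20556184 175.5143492 ]
 [588.59524913 253.7436775 ]
 [608.96710727 259.55545028]] [610.41095015 214.92689475]
len 86.62638663928358 fan y yaw 105.57527415443042
yaw screws 105.39479743122598
tool y yaw 113.68148385053979
[ 3.31987267e+01  2.86306985e+01  6.80728781e+00  5.80797846e-04
 -6.81347529e+01 -9.95174613e+01] 113.68148385053979
[-6.17279678e+00  1.98733239e+01 -6.12885448e-01 -1.26753764e-03
 -6.95031228e+01 -6.01512741e+01] 113.6754849789447
tool move [34.20564043 -0.53971341  4.15841388]
```

Two measurements agree: the fan centre is (610.7, 214.8) mm with its y at 105.4° (ear span 86.6 mm, screw square 45.3 mm). The tool y must therefore turn from 113.7° to 195.4°, which is -1.426 rad about tool z.

Call:
{"method": "servo_tool", "body": {
  "commands": [
    [[0,7,0,12,0,0,-0.143],[0,14,0,24,0,0,-0.286],[0,21,0,36,0,0,-0.428],[0,28,-0.5,48,0,0,-0.571],[0,34,-0.5,60,0,0,-0.713]]
  ]
}}

```text
time_s: 3.75
tcp_pos: [0.6106, 0.2152, 0.1435]
ee_rot: [[-0.424, -0.906, 0.0], [-0.906, 0.424, 0.0], [-0.0, -0.0, -1.0]]
wrist_force: [-0.0, -0.1, -0.1]
gripper_width: 1.001
gripper_force: 0.0
```

Call:
{"method": "servo_tool", "body": {
  "commands": [
    [[0,0,0,12,0,0,-0.143],[0,0,0,24,0,0,-0.286],[0,0,0,36,0,0,-0.428],[0,0,0,48,0,0,-0.571],[0,0,0,60,0,0,-0.713]]
  ]
}}

```text
time_s: 4.25
tcp_pos: [0.611, 0.2154, 0.0835]
ee_rot: [[0.272, -0.962, 0.001], [-0.962, -0.272, 0.0], [-0.0, -0.001, -1.0]]
wrist_force: [-0.4, -0.2, -0.1]
gripper_width: 1.001
gripper_force: 0.0
```

Call:
{"method": "servo_tool", "body": {
  "commands": [
    [[0,0,0,0,0,0,0],[0,0,0,0,0,0,0],[0,0,0,0,0,0,0],[0,0,0,0,0,0,0],[0,0,0,0,0,0,0]]
  ]
}}

```text
time_s: 4.75
tcp_pos: [0.611, 0.2161, 0.0842]
ee_rot: [[0.266, -0.964, 0.001], [-0.964, -0.266, 0.001], [-0.0, -0.001, -1.0]]
wrist_force: [-1.2, 0.0, 0.2]
gripper_width: 1.002
gripper_force: 0.0
```

Run:
```python
from h import *
from station import r
s=r.sense();T=np.array(s["ee_rot"])
print(s["time_s"],s["joints"],s["tcp_pos"],np.degrees(np.arctan2(T[1,1],T[0,1])))
print(T.T@(np.array([.6107,.2148,.014])-s["tcp_pos"])*1e3)
```

```text
4.75 [ 3.37517448e+01  3.17025866e+01 -6.61949856e+00  3.15726441e-03
 -5.16146946e+01 -1.83254723e+01] [0.611035   0.21609836 0.08420451] -164.5717776916503
[ 1.18393142  0.74282328 70.20340587]
```

Call:
{"method": "servo_tool", "body": {
  "commands": [
    [[0,1,0.7,18,0,0,0],[0,1,0.7,36,0,0,0],[0,1,0.7,54,0,0,0],[0,1,0.7,70,0,0,0],[0,1,0.7,70,0,0,0]]
  ]
}}

```text
time_s: 5.25
tcp_pos: [0.6103, 0.2148, 0.0127]
ee_rot: [[0.267, -0.964, -0.001], [-0.964, -0.267, -0.001], [0.001, 0.001, -1.0]]
wrist_force: [0.5, 0.2, 0.1]
gripper_width: 1.001
gripper_force: 0.0
```

Call:
{"method": "servo_tool", "body": {
  "commands": [
    [[0,0,0,0,0,0,0],[0.6,0,0,0,0,0,0],[0.6,0,0,0,0,0,0],[0.6,0,0,0,0,0,0],[0.6,0,0,0,0,0,0]]
  ]
}}

```text
time_s: 5.75
tcp_pos: [0.6104, 0.2148, 0.0138]
ee_rot: [[0.267, -0.964, 0.0], [-0.964, -0.267, 0.0], [-0.0, -0.0, -1.0]]
wrist_force: [-0.6, -0.8, 0.1]
gripper_width: 0.722
gripper_force: 0.0
```

Call:
{"method": "servo_tool", "body": {
  "commands": [
    [[1,0,0,0,0,0,0],[1,0,0,0,0,0,0],[1,0,0,0,0,0,0],[1,0,0,0,0,0,0],[1,0,0,0,0,0,0]]
  ]
}}

```text
time_s: 6.25
tcp_pos: [0.6104, 0.2148, 0.0137]
ee_rot: [[0.267, -0.964, 0.0], [-0.964, -0.267, 0.0], [0.0, -0.0, -1.0]]
wrist_force: [-0.9, -1.1, -0.4]
gripper_width: 0.618
gripper_force: 30.0
```

Opening 0.618 × 87 = 53.8 mm with 30 N, so the fan is gripped. Lifting and carrying it to above the seat.

Call:
{"method": "servo_tool", "body": {
  "commands": [
    [[1,0,0,-8,0,0,0],[1,0,0,-25,0,0,0],[1,0,0,-50,0,0,0],[1,0,0,-80,0,0,0],[1,0,0,-110,0,0,0]]
  ]
}}

```text
time_s: 6.75
tcp_pos: [0.6101, 0.2147, 0.1247]
ee_rot: [[0.267, -0.964, -0.0], [-0.964, -0.267, -0.0], [0.0, 0.0, -1.0]]
wrist_force: [1.1, -0.3, -0.6]
gripper_width: 0.614
gripper_force: 30.0
```

Call:
{"method": "servo_tool", "body": {
  "commands": [
    [[1,15,7,-10,0,0,0.02],[1,45,21,-20,0,0,0.05],[1,76,35,-30,0,0,0.08],[1,108,50,-30,0,0,0.11],[1,140,65,-30,0,0,0.14]]
  ]
}}

```text
time_s: 7.25
tcp_pos: [0.5838, 0.0605, 0.1533]
ee_rot: [[0.127, -0.992, -0.001], [-0.992, -0.127, 0.0], [-0.0, 0.001, -1.0]]
wrist_force: [1.1, 0.1, -0.7]
gripper_width: 0.618
gripper_force: 30.0
```

```bash
cat > go.py <<'E'
from h import *
from station import r
import sys
s=r.sense();T=np.array(s["ee_rot"]);z=float(sys.argv[1])
y=np.degrees(np.arctan2(T[1,1],T[0,1]))%360
print(s["time_s"],s["tcp_pos"],y,"force",s["wrist_force"],s["gripper_width"])
print("to seat, tool mm",T.T@(np.array([.536,-.2335,z])-s["tcp_pos"])*1e3,"az",np.radians(y-172))
E
python3 go.py .15
```

```text
7.25 [0.58384698 0.06054007 0.15334496] 187.3238604309238 force [ 1.05357449  0.08984728 -0.69686283] 0.6176546612157932
to seat, tool mm [285.54247045  84.93742629   3.34879506] az 0.26745181863569717
```

Call:
{"method": "servo_tool", "body": {
  "commands": [
    [[1,30,9,0,0,0,0.03],[1,60,18,0,0,0,0.06],[1,90,27,0,0,0,0.09],[1,120,36,0,0,0,0.12],[1,150,45,0,0,0,0.15]]
  ]
}}

```text
time_s: 7.75
tcp_pos: [0.5583, -0.0939, 0.1529]
ee_rot: [[-0.023, -1.0, -0.002], [-1.0, 0.023, 0.0], [-0.0, 0.002, -1.0]]
wrist_force: [0.3, 0.4, -1.1]
gripper_width: 0.617
gripper_force: 30.0
```

```bash
python3 go.py .15
```

```text
7.75 [ 0.55828624 -0.09387204  0.15289989] 178.70707652602505 force [ 0.32794285  0.40433817 -1.08353225] 0.616885550675503
to seat, tool mm [140.09569795  19.12503183   2.91253389] az 0.11706056856236023
```

Call:
{"method": "servo_tool", "body": {
  "commands": [
    [[1,32,4,0,0,0,0.025],[1,64,9,0,0,0,0.05],[1,96,13,0,0,0,0.075],[1,124,17,0,0,0,0.1],[1,140,19,3,0,0,0.117]]
  ]
}}

```text
time_s: 8.25
tcp_pos: [0.5366, -0.2338, 0.1501]
ee_rot: [[-0.14, -0.99, -0.001], [-0.99, 0.14, 0.0], [-0.0, 0.001, -1.0]]
wrist_force: [-0.7, -0.1, -0.1]
gripper_width: 0.619
gripper_force: 30.0
```

Call:
{"method": "servo_tool", "body": {
  "commands": [
    [[1,0,0,0,0,0,0],[1,0,0,0,0,0,0],[1,0,0,0,0,0,0],[1,0,0,0,0,0,0],[1,0,0,0,0,0,0]]
  ]
}}

```text
time_s: 8.75
tcp_pos: [0.5384, -0.2308, 0.1507]
ee_rot: [[-0.135, -0.991, 0.0], [-0.991, 0.135, 0.0], [-0.0, -0.0, -1.0]]
wrist_force: [-0.9, -0.5, -0.9]
gripper_width: 0.618
gripper_force: 30.0
```

```bash
python3 go.py .15
python3 - <<'E'
from h import *
from station import r
D={n:r.capture(n) for n in("scene","side","wrist")};pickle.dump(D,open("cap3.pkl","wb"))
g=lambda i:np.uint8(255*(i[:,:,::-1]/255.)**.6)
def crop(n,x,y,w,h,s): return cv2.resize(g(D[n]["pixels"][y:y+h,x:x+w]),None,fx=s,fy=s,interpolation=cv2.INTER_CUBIC)
p=fproj(D["wrist"],[.536,-.2335,.036])[0].astype(int);print(p)
A=np.hstack([crop("scene",80,190,100,75,4),crop("side",297,80,100,75,4)])
x0=p[0]-100;y0=min(p[1]-40,345);B=crop("wrist",x0,y0,200,75,4);print(x0,y0)
cv2.imwrite("pics/a3.png",np.vstack([A,B]))
E
```

```text
8.75 [ 0.5383762  -0.23080557  0.15067342] 172.22304639679243 force [-0.88798784 -0.52479122 -0.91424338] 0.6180595546484079
to seat, tool mm [2.99124186 1.98991127 0.67266323] az 0.0038928940087375624
[279 204]
179 164
```

View pics/a3.png

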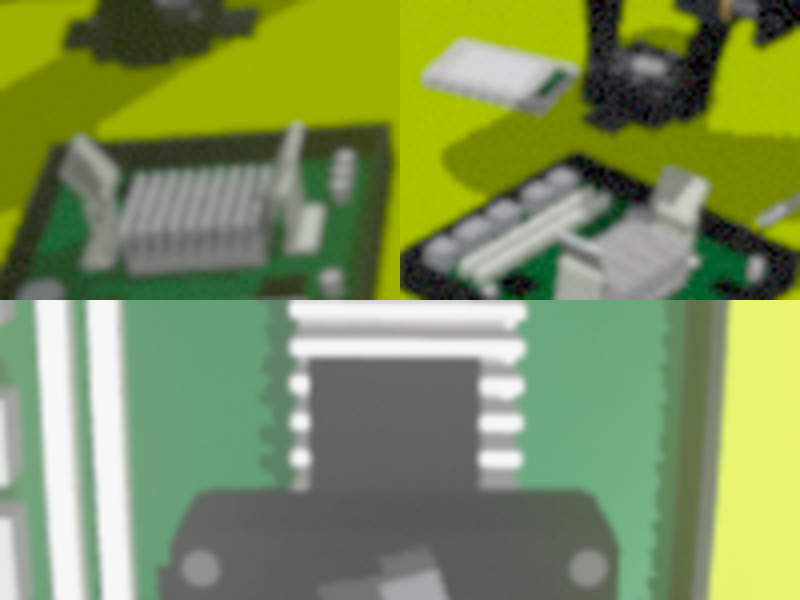

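Scene and side crops show the fan level above the sink, both ears lined up with the hooks. In the wrist crop the fins span columns 292–523 and the ear spans columns 308–481. The screws are at (200,568) and (588,568). I'll work out the lateral and yaw alignment from these.

```bash
python3 - <<'E'
from h import *
from station import r
D=pickle.load(open("cap3.pkl","rb"));c=D["wrist"]
s=r.sense();T=np.array(s["ee_rot"])
f=lambda a:(np.array(a)+[0,-300]+.5)/4-.5+[179,164]
def t(a,z): return (onz(c,f(a),z,fray)-s["tcp_pos"])@T[:,:]*1e3
L=t([(292,347),(292,422),(292,460),(523,347),(523,422),(523,460)],.036)
print("sink edges tool",L[:,:2].round(1),"width",np.ptp(L[:,1]),"mid y",(L[0,1]+L[3,1])/2,(L[2,1]+L[5,1])/2)
E=t([(308,360),(308,480),(481,360),(481,480)],.142);print("ear",E[:,:2].round(1))
S=t([(200,568),(588,568)],.159);print("screws",S[:,:2].round(1))
E
python3 go.py .15
```

```text
sink edges tool [[ 27.7 -21.5]
 [ 11.6 -21.8]
 [  3.4 -21.9]
 [ 27.7  26.6]
 [ 11.7  26.9]
 [  3.4  27.1]] width 49.05433007043641 mid y 2.5302361832835345 2.6008628799787257
ear [[ 43.8 -11.1]
 [ 28.2 -11.4]
 [ 43.9  10.6]
 [ 28.2  10.8]]
screws [[ 22.2 -23.2]
 [ 22.2  22.5]]
8.9 [ 0.53827129 -0.23114647  0.15063599] 172.1932751135405 force [ 0.39193675 -0.350252   -0.44441519] 0.6146456700239671
to seat, tool mm [2.64026058 1.93065839 0.63558595] az 0.0033732870934474984
```

Yaw is aligned. The fan is about 2.6 mm short in x and 2.8 mm short in y. Correcting and descending to just above the hooks.

Call:
{"method": "servo_tool", "body": {
  "commands": [
    [[1,1.3,1.3,6,0,0,0],[1,2.6,2.7,20,0,0,0],[1,2.6,2.7,40,0,0,0],[1,2.6,2.7,58,0,0,0],[1,2.6,2.7,68,0,0,0]]
  ]
}}

```text
time_s: 9.4
tcp_pos: [0.5339, -0.2336, 0.0806]
ee_rot: [[-0.137, -0.991, -0.003], [-0.991, 0.137, 0.001], [-0.0, 0.003, -1.0]]
wrist_force: [-0.6, -0.4, -0.7]
gripper_width: 0.619
gripper_force: 30.0
```

Call:
{"method": "servo_tool", "body": {
  "commands": [
    [[1,0,0,2,0,0,0],[1,0,0,5,0,0,0],[1,0,0,8,0,0,0],[1,0,0,11,0,0,0],[1,0,0,13,0,0,0]]
  ]
}}

```text
time_s: 9.9
tcp_pos: [0.5353, -0.2338, 0.0698]
ee_rot: [[-0.137, -0.991, 0.001], [-0.991, 0.137, -0.0], [0.0, -0.001, -1.0]]
wrist_force: [0.2, 0.6, -1.5]
gripper_width: 0.62
gripper_force: 30.0
```

```bash
python3 go.py .0497
```

```text
9.9 [ 0.53526027 -0.23380856  0.0697745 ] 172.15327339052166 force [ 0.2247957   0.62681264 -1.48467753] 0.6200289921030349
to seat, tool mm [-0.40685913 -0.67574895 20.07499915] az 0.0026751253202980654
```

Well aligned. Pressing down in steps and watching the force.

Call:
{"method": "servo_tool", "body": {
  "commands": [
    [[1,0,0,2,0,0,0],[1,0,0,4,0,0,0],[1,0,0,6,0,0,0],[1,0,0,8,0,0,0],[1,0,0,10,0,0,0]]
  ]
}}

```text
time_s: 10.4
tcp_pos: [0.5365, -0.2344, 0.0616]
ee_rot: [[-0.135, -0.991, 0.003], [-0.991, 0.135, -0.002], [0.001, -0.004, -1.0]]
wrist_force: [-2.0, -0.7, 12.0]
gripper_width: 0.618
gripper_force: 30.0
```

Call:
{"method": "servo_tool", "body": {
  "commands": [
    [[1,0,0,2,0,0,0],[1,0,0,4,0,0,0],[1,0,0,6,0,0,0],[1,0,0,8,0,0,0],[1,0,0,10,0,0,0]]
  ]
}}

```text
time_s: 10.9
tcp_pos: [0.5362, -0.2335, 0.0503]
ee_rot: [[-0.137, -0.991, 0.003], [-0.991, 0.137, 0.0], [-0.001, -0.003, -1.0]]
wrist_force: [1.2, -0.4, -0.9]
gripper_width: 0.619
gripper_force: 30.0
```

```bash
python3 go.py .0497
```

```text
10.9 [ 0.53620314 -0.23351826  0.05032186] 172.15022884910593 force [ 1.16928281 -0.42811554 -0.94569174] 0.6185636583874555
to seat, tool mm [0.00998971 0.20567759 0.6212097 ] az 0.0026219880483801996
```

Force rose to 12 N and then fell to nothing at seat depth, so it looks clicked. I'll press slightly further to feel the sink.

Call:
{"method": "servo_tool", "body": {
  "commands": [
    [[1,0,0,0.5,0,0,0],[1,0,0,1,0,0,0],[1,0,0,1.5,0,0,0],[1,0,0,2,0,0,0],[1,0,0,2.5,0,0,0]]
  ]
}}

```text
time_s: 11.4
tcp_pos: [0.5361, -0.2339, 0.0492]
ee_rot: [[-0.135, -0.991, 0.002], [-0.991, 0.135, -0.001], [0.001, -0.002, -1.0]]
wrist_force: [-2.8, 3.1, 17.1]
gripper_width: 0.618
gripper_force: 30.0
```

Call:
{"method": "servo_tool", "body": {
  "commands": [
    [[1,0,0,0,0,0,0],[1,0,0,0,0,0,0],[1,0,0,0,0,0,0],[1,0,0,0,0,0,0],[1,0,0,0,0,0,0]]
  ]
}}

```text
time_s: 11.9
tcp_pos: [0.5361, -0.2339, 0.0492]
ee_rot: [[-0.135, -0.991, 0.002], [-0.991, 0.135, -0.001], [0.001, -0.002, -1.0]]
wrist_force: [-1.9, 3.3, 14.5]
gripper_width: 0.616
gripper_force: 30.0
```

Call:
{"method": "servo_tool", "body": {
  "commands": [
    [[1,0,0,-1.5,0,0,0],[0.2,0,0,-1.5,0,0,0],[0.2,0,0,-1.5,0,0,0],[0.2,0,0,-1.5,0,0,0],[0.2,0,0,-1.5,0,0,0]]
  ]
}}

```text
time_s: 12.4
tcp_pos: [0.5344, -0.2337, 0.0478]
ee_rot: [[-0.137, -0.991, -0.002], [-0.991, 0.137, 0.0], [-0.0, 0.002, -1.0]]
wrist_force: [0.2, 1.2, 0.5]
gripper_width: 0.784
gripper_force: 0.0
```

Call:
{"method": "servo_tool", "body": {
  "commands": [
    [[0.2,0,0,-3,0,0,0],[0.2,0,0,-15,0,0,0],[0.2,0,0,-35,0,0,0],[0.2,0,0,-65,0,0,0],[0.2,0,0,-100,0,0,0]]
  ]
}}

```text
time_s: 12.9
tcp_pos: [0.5344, -0.2337, 0.1497]
ee_rot: [[-0.137, -0.991, -0.002], [-0.991, 0.137, 0.0], [-0.0, 0.002, -1.0]]
wrist_force: [-0.1, -0.3, 0.3]
gripper_width: 0.8
gripper_force: 0.0
```

Call:
{"method": "servo_tool", "body": {
  "commands": [
    [[0.2,-15,0,-30,0,0,0],[0.2,-35,0,-50,0,0,0],[0.2,-50,0,-60,0,0,0],[0.2,-50,0,-60,0,0,0],[0.2,-50,0,-60,0,0,0]]
  ]
}}

```text
time_s: 13.4
tcp_pos: [0.5414, -0.1838, 0.208]
ee_rot: [[-0.136, -0.991, -0.001], [-0.991, 0.136, 0.0], [-0.0, 0.001, -1.0]]
wrist_force: [1.1, -0.1, -0.4]
gripper_width: 0.803
gripper_force: 0.0
```

```bash
python3 go.py .15
python3 - <<'E'
from h import *
from station import r
D={n:r.capture(n) for n in("scene","side","wrist")};pickle.dump(D,open("cap4.pkl","wb"))
g=lambda i:np.uint8(255*(i[:,:,::-1]/255.)**.6)
def crop(n,x,y,w,h,s): return cv2.resize(g(D[n]["pixels"][y:y+h,x:x+w]),None,fx=s,fy=s,interpolation=cv2.INTER_CUBIC)
p=fproj(D["wrist"],[.536,-.2335,.036])[0].astype(int)
x0=max(0,min(p[0]-100,360));y0=max(0,min(p[1]-37,345));print(p,x0,y0)
A=np.hstack([crop("scene",80,200,100,75,4),crop("side",297,100,100,75,4)])
cv2.imwrite("pics/a4.png",np.vstack([A,crop("wrist",x0,y0,200,75,4)]))
E
```

```text
13.4 [ 0.5413964  -0.18382353  0.20804979] 172.1888047097783 force [ 1.05836412 -0.14352534 -0.36267819] 0.8027120764833295
to seat, tool mm [49.96416716 -1.47472263 58.03497683] az 0.0032952638289038445
[275 144] 175 107
```

View pics/a4.png

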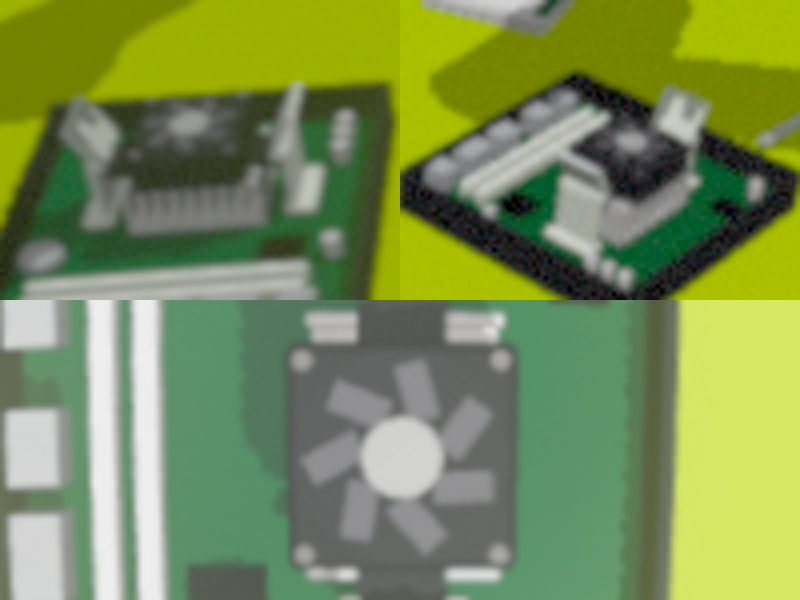

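The fan sits square and level on the sink between both hooks, with screws at (302,358), (501,358), (304,553) and (499,553) in the wrist crop. I'll check its size at the seated height, then hand in.

Run:
```python
from h import *
from station import r
c=pickle.load(open("cap4.pkl","rb"))["wrist"]
q=(np.array([(302,358),(501,358),(499,553),(304,553)])-[0,300]+.5)/4-.5+[175,107]
P=onz(c,q,.058,fray)[:,:2]*1e3
L=[np.linalg.norm(P[i]-P[(i+1)%4]) for i in range(4)]
print(P.mean(0),np.round(L,1))
if abs(np.mean(L)-45.3)<1 and np.linalg.norm(P.mean(0)-[536,-233.5])<6: print(r.finish_job())
```

```text
[ 536.03225185 -234.19773142] [45.6 45.6 45.6 45.6]
the job is handed in; nothing more can be done
None
```

The eared fan is pressed onto the heat sink, released and handed in at about 13.5 s; it sits level and about 1 mm from centre, and the force fell away at seat depth as if both ears had clicked under their hooks.

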